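# Balance a counterweighted lever on a ball stake

### The arm

A 7-joint arm with a two-finger parallel gripper is mounted at the origin on the work surface. World frame = base frame: x ahead of the robot, y to its left, z up, the work surface at z = 0. Lengths are in m, angles in rad, forces in N, time in s.
With the tool pointing down it reaches from about 0.425 to 0.825 m from the base axis. Payload 3.6 kg.
Tool frame: the origin (TCP) lies at the very end of the fingers, on their centre line; the grasp point (between the pads) lies 19 mm behind it; z points along the fingers, y is the line along which they close (so a half turn about z gives the same grasp; the last joint's range is limited). The gripper opens to 93 mm and grips with 3 to 60 N. Pads are 15 mm wide; open, the fingers measure 128 mm over their backs; the gripper's body (75 mm by 188 mm) begins 65 mm behind the grasp point.
Start: joints at [1.292, 0.615, -0.013, 1.423, 0.008, 1.103, -0.04], TCP at [0.162, -0.629, 0.219] pointing down, gripper open.
Joint ranges: [-3.12, 3.12], [-0.3, 2.06], [-1.34, 1.32], [0.26, 2.42], [-1.36, 4.5], [0.01, 1.98], [-2.84, 2.84]. Speed limits (rad/s): [2.79, 2.79, 3.14, 3.14, 3.14, 3.14, 3.14].

### API

Orientations are given as a unit quaternion [w, x, y, z].
In Python, from rig import manip gives the robot as it stands.
- The arm moves only by the tool step_arm, never from a script. Its argument "motion" is a list of rows, each a list of 7 numbers: the turn, a rotation vector about the tool's x, y, z in rad, then the shift along the tool's x, y, z in mm, then the opening, from -1 (shut) to 1 (fully open). In form: [[wx, wy, wz, x, y, z, hand], ...]. A call has 1 to 20 rows; each row shifts and turns the commanded pose from where the row before left it, along the tool's axes as they then stand; what a row does not reach is not made up. A row lasts 1/12 s, in which the tool goes at most 41.7 mm and 7.16 degrees, less where a joint would pass 70% of its speed; a pose out of reach is approached as far as the arm can. A call is refused whole if a number of a shift passes 41.7 or a number of a turn 0.125, either way. A call with a gripper value outside its range is refused whole. The fingers move at their own pace and stop on an object; the grip force is fixed at half the most. Time passes only in rows, so rows that do not move let the fingers close. It gives the time, the measured TCP pose, the force, the opening and the grip force at its end, in the units of the state.
- manip.get_obs(): the state, without advancing time (a new reading comes with each control period).
- manip.snapshot(name): name is "scene" or "side" or "wrist"; returns a dict with "img" (480x640x3 uint8, blue, green, red), "range_z" (480x640 float32, m along the optical axis (not along the pixel's ray), 0 where there is no reading), "mtx" (3x3 intrinsics, pixels), "R" (3x3) and "t" (3): a world point X has camera coordinates R X + t. Camera axes: x right, y down, z forward; pixel columns grow to the right and rows downward; lengths in m; the calibration is good to about 2 mm. The wrist camera is an equidistant fisheye: a pixel r from the principal point sees the ray r / f radians off the axis. A picture is of the moment at which its call begins.
- manip.close_job(): hands the job in; it is judged then, once.
Trained networks look in the newest picture that a camera, given by its name, has taken for a name from the list of things; names that differ only in an ending like _2 or _b are one class to them, and where a whole thing is asked for, a point or a joint stands for the part that bears it (a point fixed in the world has none). Each returns a list of dicts, best first, with "score" (0 to 1); they miss things now and then, are a little off and sometimes report something else, mostly with a low value. They report only what shows in the picture. A call takes as long as a camera call.
- manip.boxes_of(camera, query): "bbox" ([left, top, right, bottom] in pixels, round what is visible of it).
- manip.pinpoint(camera, query): "uv" ([column, row] in pixels: a listed point, or the origin of a listed thing).
The state is a dict: "t": time; "qpos": joint angles; "dq": joint speeds; "tau": joint torques, N m; "eef_pos": TCP position; "eef_rot": TCP orientation; "force": force on the tool from outside, world axes, zero at the start; "wrist_torque": the same for the moment, N m; "opening": finger opening in m; "gripper_force": force on a finger pad.
Only numpy, scipy, OpenCV 4.12 (cv2) and the standard library are available. Lean on these libraries where they do the work, as an engineer would, in place of code of your own. Each camera call takes 0.05 s, during which the arm holds its last target. There are 200 camera calls.

### The job

The lever with the drum weight lies in one bay of the sloping tool rack, and its pivot is to be marked at its balance point. Take it out, lower it gently, drum upward as it lies, onto the ball-headed stake in the bench vise, let go only when it rests there, and leave it balanced on the ball alone, level and still. Do not disturb the other tools and containers.

Things in the scene. Friction and masses are not known exactly. Their poses are not given: they have to be found in the camera images.
- lever: The workpiece: aluminium bar 32 mm wide (y), 18 mm thick, straight from x = -70 to +84 mm, then a round end with an eye to +100 mm; drum weight at its -x end. Flat underside at z = 0. Origin on the underside's middle line, z up out of its top. It starts in a rack bay, drum downhill. Bar 170 g, centred at x = +18; with the drum it balances on the middle line, somewhere from x = -5 to -45 mm.
- lever_drum: The lever's dark steel drum weight, one piece with the bar: 50 mm across, 24 mm high (knob on top to 28 mm), centred at x = -70, y = 0 in the lever's frame, which is also this body's frame; its underside is flush with the bar's. Its hidden filling makes it weigh 70 to 340 g, so the balance point must be found by feel (weight and torque) or by trial.
- rack: Fixed plywood tool rack, 300 mm wide (y), 155 high; origin at the centre of its foot. Its bed slopes 30 degrees up to its +x (roughly towards the robot): tools lie with x up the slope, z leaning 30 degrees away from the robot. Bays at y = -95, 0, +95 mm hold lever, file and wrench in any order, on two 10 mm battens (under lever x = -70, +60) and a lip 24 mm high. 8 mm strips part the bays.
- stake: Ball stake upright in the vise: steel shank and a tan rubber-covered ball 100 mm across, centre 180 mm and top 230 mm above the bench. Origin on its axis at bench level. A lever set down d mm off its balance point rolls to about 1.5 degrees per mm, heavy side down, and creeps on slowly; beyond about 10 mm it slides off.
- stake_top (a point): The highest point of the stake's ball, on its axis, 230 mm above the bench.
- vise: Fixed grey bench vise: jaws 92 mm wide, their top 112 mm above the bench; 230 mm long in x, the screw's crossbar at its -x end 40 to 70 mm up. Origin on the bench under the stake's axis. Its yaw varies and does not matter to the job.
- file: Bystander in the rack: file with a wooden handle, 190 mm long, 22 mm wide and high. Origin at the middle of its underside, x towards its tip.
- wrench: Bystander in the rack: steel spanner with a ring and an open jaw, 190 mm long, up to 38 mm wide, 8 mm thick. Origin at the middle of its underside, x towards the open jaw.
- hammer: Bystander: hammer, 250 mm long, lying behind the rack and vise. Origin at its middle, underside.
- spray_can: Bystander: standing spray can, 56 mm across, 170 mm high. Origin at the centre of its foot.
- paste_jar: Bystander: standing jar, 64 mm across, 75 mm high. Origin at the centre of its foot.

How it is judged:
By the outcome, as a careful person would: the job done as asked, in the order asked, and still so for the second after the job is handed in, with the robot touching nothing.
It also fails if it takes over 51 s, if anything falls off the work surface, if the arm or the gripper's body presses on something with over 40 N, if the wrist force passes 120 N, or if a joint passes its speed limit or range.

## Working session

There is one attempt and no reset: what is moved stays moved. The work goes in short steps, Python scripts to look and compute and a tool call to move; the robot and the scene stay as the last step left them, time stands still between calls to the robot, and variables do not carry over. Pictures are saved under pics/ and viewed, at most 10 in all, crops included, and the job is handed in when it is done.

Besides the shell and the picture viewer there is one more tool, called after ">>>" in YAML: its name, and indented under it one key for each argument. step_arm: Moves the arm, as the interface text tells. Its arguments: {"type":"object","properties":{"motion":{"type":"array"}},"required":["motion"]}

```bash
mkdir -p pics; ls; cat > h.py <<'E'
import numpy as np, cv2
from rig import manip
from scipy.spatial.transform import Rotation as R
def cloud(s):
    Z=s["range_z"]; K=np.array(s["mtx"]); v,u=np.mgrid[:480,:640]
    x=(u-K[0,2])/K[0,0]*Z; y=(v-K[1,2])/K[1,1]*Z
    P=np.stack([x,y,Z],-1)
    W=(P-np.array(s["t"]))@np.array(s["R"])
    W[Z==0]=np.nan
    return W
E
python3 - <<'E'
from h import *
o=manip.get_obs(); print(o)
ims=[]
for c in ["scene","side"]:
    s=manip.snapshot(c); np.savez(c+"0.npz",**s); W=cloud(s)
    ims.append(s["img"])
    print(c,s["mtx"],"cam",-np.array(s["R"]).T@s["t"])
    for q in ["lever","lever_drum","rack","stake","stake_top","vise","file","wrench","hammer","spray_can","paste_jar"]:
        r=manip.pinpoint(c,q)[:1]
        for d in r:
            u,v=np.round(d["uv"]).astype(int)
            w=W[v,u] if 0<=v<480 and 0<=u<640 else None
            print(q,round(d["score"],2),u,v,w)
cv2.imwrite("pics/scene0.png",ims[0]);cv2.imwrite("pics/side0.png",ims[1])
E
```

```text
pics
{'t': 0.0, 'qpos': array([ 1.29251287,  0.61591316, -0.01259214,  1.42491566,  0.00811772,
        1.103397  , -0.04040584]), 'dq': array([ 0.00212304, -0.00065995,  0.00110104,  0.00228307, -0.00090334,
       -0.00095627,  0.00083606]), 'tau': array([-1.86786237e-04, -4.58935225e+01,  2.08882489e-01, -1.65746051e+01,
       -6.11239881e-02,  2.04874476e-02,  2.46842819e-04]), 'eef_pos': array([ 0.16172577, -0.62872958,  0.21747964]), 'eef_rot': array([-1.27640606e-03,  9.92082193e-01,  1.25583659e-01, -1.95593781e-04]), 'force': array([ 0.81832764,  0.43984911, -0.16888694]), 'wrist_torque': array([ 0.02293547,  0.01934481, -0.00856076]), 'gripper_force': 0.0, 'opening': 0.09279509477098351}
scene [[516.40100462   0.         327.11697579]
 [  0.         516.40100462 249.38114886]
 [  0.           0.           1.        ]] cam [1.29588971 0.01661235 1.06186726]
lever 0.98 279 235 [ 0.58122568 -0.14412288  0.10741155]
rack 0.57 248 252 [ 0.60529424 -0.21810036  0.06641587]
stake_top 0.94 443 185 [0.51643314 0.21549755 0.23179271]
vise 0.75 429 243 [0.55936227 0.20760491 0.076958
[... 276 characters left out ...]
31  0.05589092]
side [[446.8394738    0.         321.75696068]
 [  0.         446.8394738  241.48223754]
 [  0.           0.           1.        ]] cam [ 0.37494739 -0.62652608  0.86125224]
lever 0.77 303 320 [ 0.56039496 -0.16270804  0.11459662]
rack 0.69 318 380 [ 0.53008594 -0.28702664  0.10961892]
stake_top 0.91 206 182 [0.49924911 0.20419302 0.22599627]
vise 0.71 221 247 [0.49223714 0.18679662 0.02995329]
file 0.76 338 400 [ 0.54412381 -0.33589331  0.10883857]
wrench 0.98 323 356 [ 0.56087973 -0.24721554  0.10638685]
hammer 0.73 358 257 [0.79061771 0.00481352 0.01343324]
spray_can 0.91 303 207 [0.74263012 0.22427863 0.03000901]
paste_jar 0.9 398 335 [ 0.73741477 -0.24680169  0.04540665]
```

View pics/scene0.png

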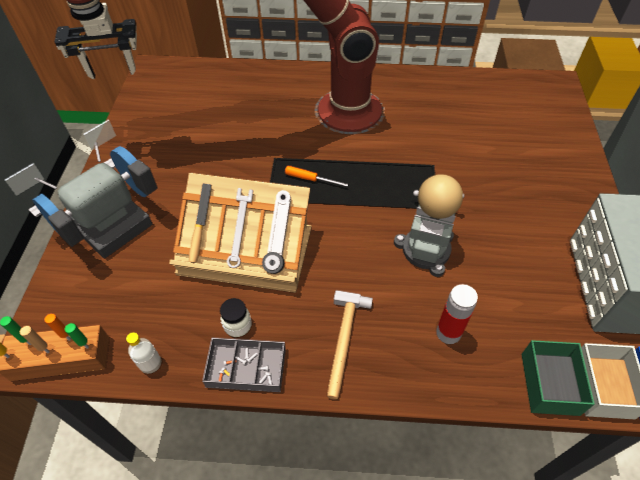

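View pics/side0.png

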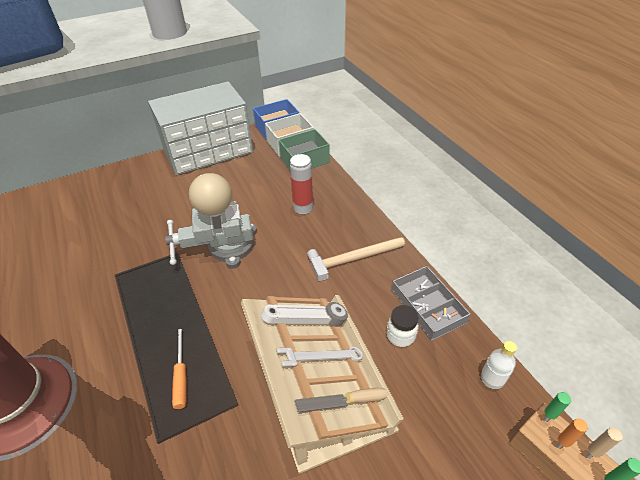

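Scene: the lever lies in the rack's right-hand bay with its eye at about (284,197) and drum at (273,262), and the stake's ball is at (441,195). In the side view the eye is at (268,313), the drum at (337,313) and the ball at (210,193). Next I fit both from the depth data.

```bash
cat >> h.py <<'E'
def fit_sphere(P,c0,r=0.05):
    from scipy.optimize import least_squares
    f=lambda c: np.linalg.norm(P-c,axis=1)-r
    s=least_squares(f,c0,loss="soft_l1",f_scale=.002); return s.x,np.std(f(s.x))
E
python3 - <<'E'
from h import *
L={}
for c in ["scene","side"]:
    s=dict(np.load(c+"0.npz")); W=cloud(s).reshape(-1,3); img=s["img"].reshape(-1,3).astype(int); ok=~np.isnan(W[:,0])
    m=ok&(np.linalg.norm(W[:,:2]-[.50,.21],axis=1)<.09)&(W[:,2]>.16)&(W[:,2]<.26)
    print(c,"ball",fit_sphere(W[m],[.5,.21,.18]),m.sum())
    sat=img.max(1)-img.min(1)
    m=ok&(W[:,0]>.45)&(W[:,0]<.72)&(W[:,1]>-.21)&(W[:,1]<-.09)&(W[:,2]>.03)&(W[:,2]<.22)&(sat<45)
    P=W[m]; br=img[m].mean(1)
    # bar: bright, RANSAC plane w/ ~30deg slope
    Q=P[br>110]; rng=np.random.default_rng(0); best=0
    for _ in range(500):
        a=Q[rng.choice(len(Q),3,False)]; n=np.cross(a[1]-a[0],a[2]-a[0]); l=np.linalg.norm(n)
        if l<1e-6: continue
        n/=l; n*=np.sign(n[2])
        if abs(n[2]-np.cos(np.pi/6))>.08 or n[0]<0: continue
        i=abs((Q-a[0])@n)<.003
        if i.sum()>best: best=i.sum(); I=i
    T=Q[I]; cen=T.mean(0); n=np.linalg.svd(T-cen)[2][2]; n*=np.sign(n[2])
    print("plane n",n,"tilt",np.degrees(np.arccos(n[2])),"cen",cen,len(T),len(Q))
    d=np.linalg.svd(T-cen)[2][0]; d*=-np.sign(d[0]); print("axis",d,"yaw",np.degrees(np.arctan2(d[1],d[0])))
    y=np.cross(n,d); t=(T-cen)
    for nm,a in (("x",d),("y",y)): print(nm,np.percentile(t@a,[0,2,50,98,100]))
    # drum: points above bar top
    h=(P-cen)@n; k=(h>.003)&(h<.016); D=P[k]
    print("drum pts",k.sum(),"in x,y:",np.percentile((D-cen)@d,[2,50,98]),np.percentile((D-cen)@y,[2,50,98]),np.median(h[k]))
    print("mid drum world",D.mean(0))
E
```

```text
scene ball (array([0.50351748, 0.21906861, 0.18086608]), np.float64(0.001553604685693602)) 1539
plane n [ 0.5150665  -0.09373348  0.8520097 ] tilt 31.569066814928824 cen [ 0.55875624 -0.14462195  0.12574072] 602 1069
axis [-0.84868432  0.08359053  0.52225238] yaw 174.37483845513617
x [-0.0721947  -0.06816378 -0.00137064  0.07098487  0.07505238]
y [-1.63747505e-02 -1.52695157e-02  7.55837424e-05  1.58539931e-02
  1.72228278e-02]
drum pts 486 in x,y: [-0.115551   -0.08688258  0.05591047] [-0.02211474  0.00034469  0.02103464] 0.009629371110484149
mid drum world [ 0.62625445 -0.15165678  0.09481045]
side ball (array([0.50357017, 0.2188873 , 0.17836826]), np.float64(0.0014131617385298736)) 1383
plane n [ 0.50828906 -0.07475526  0.85793583] tilt 30.91439834889914 cen [ 0.55697866 -0.14690402  0.12417719] 799 1530
axis [-0.85325717  0.09116218  0.51346048] yaw 173.90164004563175
x [-0.12958369 -0.07758727  0.00156271  0.07258612  0.07647284]
y [-0.01905349 -0.01682825 -0.00077837  0.01616146  0.0222613 ]
drum pts 344 in x,y: [-0.11473201 -0.08758673  0.00854051] [-0.02236012  0.00483095  0.02283778] 0.009119179254477456
mid drum world [ 0.6315779  -0.15798016  0.08907307]
```

```bash
cat >> h.py <<'E'
def quatR(q): return R.from_quat([q[1],q[2],q[3],q[0]])
def lever(O=(0.5683,-0.1469,0.0982),yaw=5.9,tilt=30):
    a,t=np.radians([yaw,tilt]); d=np.array([-np.cos(t)*np.cos(a),np.cos(t)*np.sin(a),np.sin(t)])
    n=np.array([np.sin(t)*np.cos(a),-np.sin(t)*np.sin(a),np.cos(t)])
    return np.array(O),np.column_stack([d,np.cross(n,d),n])
def grip(Rl): return R.from_matrix(np.column_stack([-Rl[:,0],Rl[:,1],-Rl[:,2]]))
def plan(p,Rt):
    "turn (tool frame, total) and then shift in the turned tool frame, mm"
    o=manip.get_obs(); Rc=quatR(o["eef_rot"]); w=(Rc.inv()*Rt).as_rotvec()
    s=Rt.inv().apply(np.array(p)-o["eef_pos"])*1e3
    print("t",round(o["t"],2),"turn",w.round(4),"rows>=",np.abs(w).max()/.12,"shift",s.round(1),"| pos",o["eef_pos"].round(4),"open",round(o["opening"],4),"F",o["force"].round(2),"M",o["wrist_torque"].round(3),"q",o["qpos"].round(2))
E
python3 - <<'E'
from h import *
O,Rl=lever(); g=O+Rl@[-.018,0,-.002]; plan(g+Rl[:,2]*.1,grip(Rl)); print(g)
E
```

```text
t 1.2 turn [ 0.0928 -0.518   0.3467] rows>= 4.3170595603911694 shift [ 385.3 -521.8 -171. ] | pos [ 0.162  -0.6294  0.2186] open 0.0931 F [ 0.85 -0.08  0.32] M [ 0.026  0.001 -0.   ] q [ 1.29  0.61 -0.01  1.42  0.01  1.1  -0.04]
[ 0.58281118 -0.14839958  0.08746795]
```

>>> step_arm:
  motion:
    - [0.0155,-0.0863,0.0578,0,0,-15,0.3]
    - [0.0155,-0.0863,0.0578,0,0,-15,0.3]
    - [0.0155,-0.0863,0.0578,0,0,-15,0.3]
    - [0.0155,-0.0863,0.0578,0,0,-15,0.3]
    - [0.0155,-0.0863,0.0578,0,0,-15,0.3]
    - [0.0155,-0.0863,0.0578,0,0,-15,0.3]
    - [0,0,0,21,-29,-5,0.3]
    - [0,0,0,21,-29,-5,0.3]
    - [0,0,0,21,-29,-5,0.3]
    - [0,0,0,21,-29,-5,0.3]
    - [0,0,0,21,-29,-5,0.3]
    - [0,0,0,21,-29,-5,0.3]
    - [0,0,0,21,-29,-5,0.3]
    - [0,0,0,21,-29,-5,0.3]
    - [0,0,0,21,-29,-5,0.3]
    - [0,0,0,21,-29,-5,0.3]
    - [0,0,0,21,-29,-5,0.3]
    - [0,0,0,21,-29,-5,0.3]
    - [0,0,0,21,-29,-5,0.3]
    - [0,0,0,21,-29,-5,0.3]

```text
t: 2.87
eef_pos: [0.5123, -0.2546, 0.2191]
eef_rot: [-0.013, 0.965, -0.05, -0.258]
force: [-0.2, -1.2, 0.2]
opening: 0.0605
gripper_force: 0.0
```

```bash
cat > pre.py <<'E'
from h import *
O,Rl=lever(); g=O+Rl@[-.018,0,-.002]; plan(g+Rl[:,2]*.1,grip(Rl))
E
python3 pre.py
```

```text
t 2.87 turn [-0.0002 -0.0007  0.0001] rows>= 0.006133003832574124 shift [ 117.1 -112.8  -15.6] | pos [ 0.5123 -0.2546  0.2191] open 0.0605 F [-0.15 -1.23  0.18] M [-0.049 -0.481  0.068] q [ 0.28  0.78  0.15  1.23  0.05  1.64 -1.27]
```

>>> step_arm:
  motion:
    - [0,0,0,26,-25,-4,0.3]
    - [0,0,0,26,-25,-4,0.3]
    - [0,0,0,26,-25,-4,0.3]
    - [0,0,0,20,-20,-3,0.3]
    - [0,0,0,0,0,0,0.3]
    - [0,0,0,0,0,0,0.3]
    - [0,0,0,0,0,0,0.3]

```text
t: 3.45
eef_pos: [0.6123, -0.1722, 0.1834]
eef_rot: [-0.013, 0.965, -0.05, -0.259]
force: [-0.1, -0.3, 0.4]
opening: 0.0601
gripper_force: 0.0
```

```bash
python3 pre.py; python3 - <<'E'
from h import *
s=manip.snapshot("wrist"); cv2.imwrite("pics/w1.png",s["img"]); np.savez("w1.npz",**s)
O,Rl=lever(); K=np.array(s["mtx"])
def proj(X):
    c=np.array(s["R"])@X+s["t"]; th=np.arctan2(np.hypot(c[0],c[1]),c[2]); ph=np.arctan2(c[1],c[0])
    return np.array([K[0,2]+K[0,0]*th*np.cos(ph),K[1,2]+K[1,1]*th*np.sin(ph)]).round(1)
for n,l in dict(eyeTip=(.1,0,.018),drumc=(-.07,0,.028),drumfar=(-.095,0,.024),drumL=(-.07,.025,.024),drumR=(-.07,-.025,.024),barL=(.04,.016,.018),barR=(.04,-.016,.018),g=(-.018,0,.018)).items(): print(n,proj(O+Rl@np.array(l)))
E
```

```text
t 3.45 turn [ 0.0009  0.0004 -0.0016] rows>= 0.013675457263799777 shift [ 20.4 -20.6  -1. ] | pos [ 0.6123 -0.1722  0.1834] open 0.0601 F [-0.15 -0.3   0.39] M [-0.093 -0.49  -0.007] q [ 0.16  0.94  0.13  0.98 -0.02  1.75 -1.41]
eyeTip [298.7 360.3]
drumc [291.4 139.9]
drumfar [291.6 101. ]
drumL [331.2 139.4]
drumR [253.4 140.6]
barL [318.1 293.8]
barR [274.5 293.5]
g [294.  216.3]
```

View pics/w1.png

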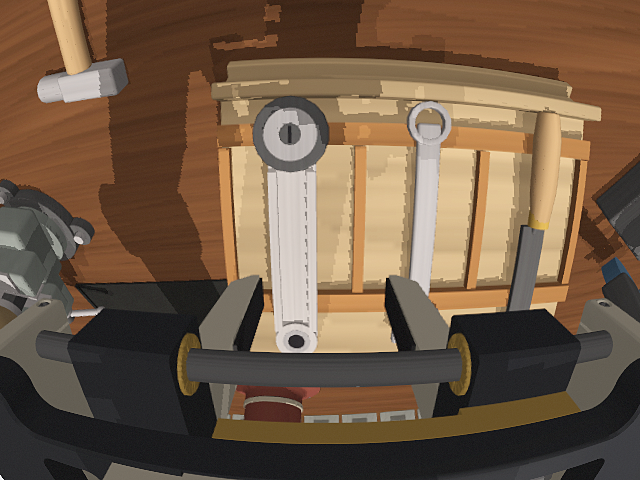

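Wrist view: drum centred at (290,133), bar edges at columns 273 and 318, eye at (296,341). The projected model agrees within about 5 px, so I correct laterally and descend.

>>> step_arm:
  motion:
    - [0,0,0,10,-10,0,0.3]
    - [0,0,0,10,-10,0,0.3]
    - [0,0,0,0,0,10,0.3]
    - [0,0,0,0,0,20,0.3]
    - [0,0,0,0,0,20,0.3]
    - [0,0,0,0,0,15,0.3]
    - [0,0,0,0,0,10,0.3]
    - [0,0,0,0,0,0,0.3]
    - [0,0,0,0,0,0,0.3]
    - [0,0,0,0,0,0,0.3]

```text
t: 4.33
eef_pos: [0.5954, -0.1503, 0.1097]
eef_rot: [-0.013, 0.965, -0.051, -0.257]
force: [-0.0, 0.4, -0.3]
opening: 0.0605
gripper_force: 0.0
```

```bash
cat > gr.py <<'E'
from h import *
O,Rl=lever(); g=O+Rl@[-.018,0,-.002]; plan(g,grip(Rl))
E
python3 gr.py
```

```text
t 4.33 turn [-0.0002 -0.0028 -0.0018] rows>= 0.023493784919009397 shift [ 0.1 -0.6 25.6] | pos [ 0.5954 -0.1503  0.1097] open 0.0605 F [-0.01  0.37 -0.32] M [-0.059 -0.517 -0.015] q [ 0.14  0.96  0.12  1.15 -0.04  1.56 -1.43]
```

>>> step_arm:
  motion:
    - [0,0,0,0,-0.5,10,0.3]
    - [0,0,0,0,0,10,0.3]
    - [0,0,0,0,0,5.5,0.3]
    - [0,0,0,0,0,0,0.3]
    - [0,0,0,0,0,0,0.3]
    - [0,0,0,0,0,0,0.3]

```text
t: 4.83
eef_pos: [0.583, -0.1476, 0.087]
eef_rot: [-0.013, 0.965, -0.05, -0.258]
force: [-0.1, 0.4, -0.6]
opening: 0.0605
gripper_force: 0.0
```

```bash
python3 gr.py; python3 - <<'E'
from h import *
s=manip.snapshot("side"); s2=manip.snapshot("wrist")
a=cv2.resize(s["img"][240:400,200:400],(500,400)); b=cv2.resize(s2["img"][60:380,120:520],(500,400))[:, :]
cv2.imwrite("pics/g1.png",cv2.resize(np.hstack([a,b]),(800,320)))
E
```

```text
t 4.83 turn [-0.     -0.002  -0.0003] rows>= 0.01679243100262742 shift [-0.3  0.8 -0.4] | pos [ 0.583  -0.1476  0.087 ] open 0.0605 F [-0.11  0.36 -0.64] M [-0.046 -0.477  0.02 ] q [ 0.13  0.96  0.12  1.21 -0.04  1.49 -1.43]
```

View pics/g1.png

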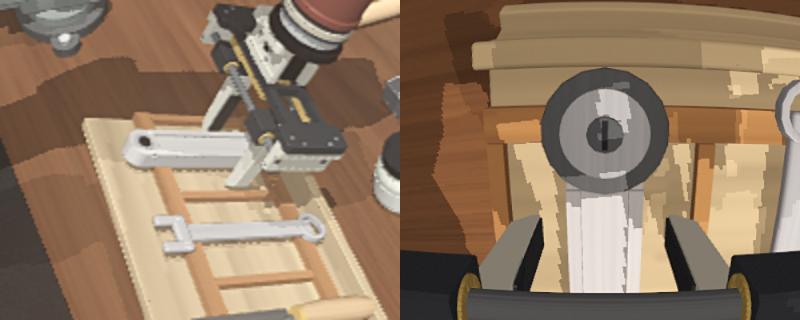

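The fingers straddle the bar evenly, with the bar centred at column 604 between pads at about 540 and 668. Closing now.

>>> step_arm:
  motion:
    - [0,0,0,0,0,0,-0.3]
    - [0,0,0,0,0,0,-0.5]
    - [0,0,0,0,0,0,-1]
    - [0,0,0,0,0,0,-1]
    - [0,0,0,0,0,0,-1]
    - [0,0,0,0,0,0,-1]
    - [0,0,0,0,0,0,-1]
    - [0,0,0,0,0,0,-1]

```text
t: 5.6
eef_pos: [0.5823, -0.1475, 0.0863]
eef_rot: [-0.013, 0.965, -0.05, -0.258]
force: [-0.3, -0.9, -0.2]
opening: 0.0316
gripper_force: 30.0
```

```bash
python3 gr.py
```

```text
t 5.6 turn [-0.0001 -0.0006 -0.0003] rows>= 0.005032091737012714 shift [-0.1  0.9 -1.3] | pos [ 0.5823 -0.1475  0.0863] open 0.0316 F [-0.26 -0.86 -0.2 ] M [-0.067 -0.567 -0.031] q [ 0.13  0.96  0.12  1.21 -0.04  1.49 -1.43]
```

>>> step_arm:
  motion:
    - [0,0,0,0,0,-3,-1]
    - [0,0,0,0,0,-6,-1]
    - [0,0,0,0,0,-10,-1]
    - [0,0,0,0,0,-12,-1]
    - [0,0,0,0,0,-12,-1]
    - [0,0,0,-10,0,-17,-1]
    - [0,0,0,-12,0,-21,-1]
    - [0,0,0,-12,0,-21,-1]
    - [0,0,0,-12,0,-21,-1]
    - [0,0,0,-12,0,-21,-1]
    - [0,0,0,-8,0,-14,-1]
    - [0,0,0,0,0,0,-1]
    - [0,0,0,0,0,0,-1]

```text
t: 6.68
eef_pos: [0.6043, -0.1495, 0.256]
eef_rot: [-0.013, 0.965, -0.05, -0.258]
force: [0.2, 0.1, -4.7]
opening: 0.0316
gripper_force: 30.0
```

```bash
cat > lv.py <<'E'
from h import *
O,Rl=lever(tilt=0); plan([.5823,-.1475,.30],grip(Rl))
E
python3 lv.py
```

```text
t 6.68 turn [-4.000e-04  5.217e-01  0.000e+00] rows>= 4.347874985121092 shift [-22.1   0.3 -44. ] | pos [ 0.6043 -0.1495  0.256 ] open 0.0316 F [ 0.18  0.15 -4.73] M [-0.108 -0.913 -0.013] q [ 0.14  0.86  0.13  0.94 -0.03  1.86 -1.43]
```

>>> step_arm:
  motion:
    - [0,0.06,0,0,0,-5,-1]
    - [0,0.087,0,0,0,-8,-1]
    - [0,0.087,0,0,0,-8,-1]
    - [0,0.087,0,0,0,-8,-1]
    - [0,0.087,0,0,0,-8,-1]
    - [0,0.074,0,0,0,-5,-1]
    - [0,0.04,0,0,0,0,-1]
    - [0,0,0,0,0,0,-1]
    - [0,0,0,0,0,0,-1]
    - [0,0,0,0,0,0,-1]
    - [0,0,0,0,0,0,-1]

```text
t: 7.6
eef_pos: [0.6172, -0.1506, 0.2936]
eef_rot: [-0.0, 0.999, -0.051, -0.003]
force: [0.5, 0.7, -5.5]
opening: 0.0317
gripper_force: 30.0
```

```bash
cat >> h.py <<'E'
def barfit(s,ctr,rad=.14,n0=(0,0,1)):
    "bright grey bar top plane near ctr: normal, centroid, axis"
    W=cloud(s).reshape(-1,3); img=s["img"].reshape(-1,3).astype(int)
    m=~np.isnan(W[:,0])&(np.linalg.norm(W-ctr,axis=1)<rad)&(np.ptp(img,axis=1)<45)&(abs(W[:,2]-ctr[2])<.035)
    Q=W[m]; rng=np.random.default_rng(0); best=0
    for _ in range(800):
        a=Q[rng.choice(len(Q),3,False)]; n=np.cross(a[1]-a[0],a[2]-a[0]); l=np.linalg.norm(n)
        if l<1e-6: continue
        n/=l; n*=np.sign(n[2])
        if n[2]<.93: continue
        i=abs((Q-a[0])@n)<.002
        if i.sum()>best: best=i.sum(); I=i
    T=Q[I]; c=T.mean(0); V=np.linalg.svd(T-c)[2]; n=V[2]*np.sign(V[2][2]); d=-V[0]*np.sign(V[0][0])
    return n,c,d,T,Q
E
python3 lv.py; python3 - <<'E'
from h import *
o0=manip.get_obs(); fs=[];ms=[]; ims=[]
for c in ["side","scene","wrist"]*3:
    s=manip.snapshot(c); o=manip.get_obs(); fs.append(o["force"]);ms.append(o["wrist_torque"])
    if len(fs)<=2:
        ctr=o["eef_pos"]+[-.03,0,.018]
        n,cc,d,T,Q=barfit(s,ctr); print(c,len(T),"pitch",np.degrees(np.arcsin(d[2])),"n",n.round(3),"axis yaw",np.degrees(np.arctan2(d[1],-d[0])),"cen",cc.round(4),"eye",((T-cc)@d).max(),((T-cc)@d).min())
        ims.append(s["img"])
print(np.mean(fs,0),np.std(fs,0),np.mean(ms,0),np.std(ms,0))
cv2.imwrite("pics/lev.png",np.hstack([cv2.resize(ims[0][60:380,120:460],(400,376)),cv2.resize(ims[1][60:330,150:390],(400,376))]))
E
```

```text
t 7.6 turn [-0.0006  0.0053  0.0003] rows>= 0.044413736157522546 shift [-35.    0.5  -6.4] | pos [ 0.6172 -0.1506  0.2936] open 0.0317 F [ 0.5   0.7  -5.51] M [ 0.034  0.103 -0.04 ] q [ 0.14  0.54  0.12  1.35 -0.06  1.26 -1.42]
side 763 pitch 1.90300983051598 n [ 0.031 -0.023  0.999] axis yaw 5.485191956210436 cen [ 0.5553 -0.1452  0.315 ] eye 0.05388951725204708 -0.06829258218030204
scene 400 pitch -6.138839098892519 n [-0.105  0.044  0.993] axis yaw 2.6083186074911655 cen [ 0.6486 -0.154   0.3211] eye 0.06958821116329027 -0.04868958854082809
[ 0.11287793 -0.13980308 -5.09590645] [0.45456982 0.30214685 0.34646199] [ 0.03851244  0.1412664  -0.01409489] [0.03879889 0.01714095 0.0256227 ]
```

View pics/lev.png

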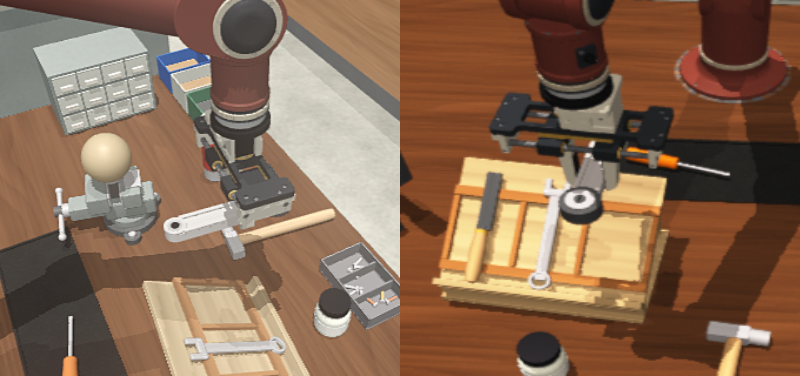

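```bash
cat > st.py <<'E'
from h import *
import sys
off=float(sys.argv[1]); h=float(sys.argv[2])
O,Rl=lever(tilt=0); plan(np.array([.5035,.2190,.2265+h])+Rl[:,0]*off,grip(Rl))
E
python3 st.py .026 .05
```

```text
t 8.05 turn [-0.0002  0.0015 -0.0002] rows>= 0.012110430962395472 shift [-177.3 -356.3   19. ] | pos [ 0.6173 -0.151   0.2955] open 0.0315 F [-0.58 -0.29 -4.58] M [0.057 0.153 0.029] q [ 0.14  0.54  0.12  1.35 -0.06  1.26 -1.42]
```

>>> step_arm:
  motion:
    - [0,0,0,-5,-10,0,-1]
    - [0,0,0,-10,-20,0,-1]
    - [0,0,0,-14,-28,0,-1]
    - [0,0,0,-15,-30,0,-1]
    - [0,0,0,-15,-30,0,-1]
    - [0,0,0,-15,-30,0,-1]
    - [0,0,0,-15,-30,0,-1]
    - [0,0,0,-15,-30,0,-1]
    - [0,0,0,-15,-30,0,-1]
    - [0,0,0,-15,-30,0,-1]
    - [0,0,0,-14,-28,5,-1]
    - [0,0,0,-12,-25,5,-1]
    - [0,0,0,-9,-20,5,-1]
    - [0,0,0,-6,-11,4,-1]
    - [0,0,0,-2,-4,0,-1]
    - [0,0,0,0,0,0,-1]
    - [0,0,0,0,0,0,-1]
    - [0,0,0,0,0,0,-1]
    - [0,0,0,0,0,0,-1]

```text
t: 9.63
eef_pos: [0.4787, 0.2198, 0.2772]
eef_rot: [0.0, 0.999, -0.053, -0.0]
force: [1.0, 0.0, -4.7]
opening: 0.0318
gripper_force: 30.0
```

```bash
cat > meas.py <<'E'
from h import *
fs=[];ms=[];ws=[]
for k in range(16):
    s=manip.snapshot("side"); o=manip.get_obs(); fs.append(o["force"]);ms.append(o["wrist_torque"]); ws.append(quatR(o["eef_rot"]).apply([0,0,1]))
    if k==0: np.savez("hov.npz",**s); print([x["score"] for x in manip.boxes_of("side","lever")[:1]])
f=np.mean(fs,0); m=np.mean(ms,0); print("F",f,"M",m,"se",np.std(ms,0)/4,"toolz",np.mean(ws,0).round(4)); print("dx",m[1]/-f[2]*1e3,"dy",m[0]/f[2]*1e3)
E
python3 meas.py; python3 st.py .026 .05; python3 - <<'E'
from h import *
s=manip.snapshot("wrist"); o=manip.get_obs(); W=None
for q in ("lever_drum","lever"): print(q,[(d["score"],d["uv"]) for d in manip.pinpoint("wrist",q)[:2]],[(d["score"],d["bbox"]) for d in manip.boxes_of("wrist",q)[:1]])
cv2.imwrite("pics/w2.png",s["img"]); np.savez("w2.npz",eef=o["eef_pos"],q=o["eef_rot"],**s)
s=dict(np.load("hov.npz")); n,cc,d,T,Q=barfit(s,o["eef_pos"]+[-.03,0,.018]); print(len(T),"pitch",np.degrees(np.arcsin(d[2])),n.round(3),cc.round(4),((T-cc)@d).max(), "eye dist from tcp",((T-o["eef_pos"])@d).max())
E
```

```text
[0.76]
F [ 0.23943794 -0.01912858 -4.81970291] M [0.05219626 0.1297625  0.00028159] se [0.00963252 0.00758456 0.00817092] toolz [-1.3e-03  3.0e-04 -1.0e+00]
dx 26.92334088345588 dy -10.829766549114941
t 10.48 turn [-0.0002  0.0014 -0.0001] rows>= 0.011449127896523373 shift [-0.3 -0.2  0.3] | pos [0.4779 0.2214 0.2768] open 0.0318 F [ 0.71 -0.01 -5.59] M [0.053 0.158 0.009] q [-0.49  0.37  0.02  1.69 -0.01  1.09 -2.14]
lever_drum [(0.34, [324.8, 325.0])] [(0.85, [258.8, 127.7, 389.5, 253.7])]
lever [(0.78, [326.1, 323.4])] [(0.6, [261.3, 124.7, 386.8, 420.8])]
488 pitch 1.2056302128267529 [0.032 0.054 0.998] [0.4351 0.2197 0.2978] 0.07261707980445326 eye dist from tcp 0.11470334437618601
```

View pics/w2.png

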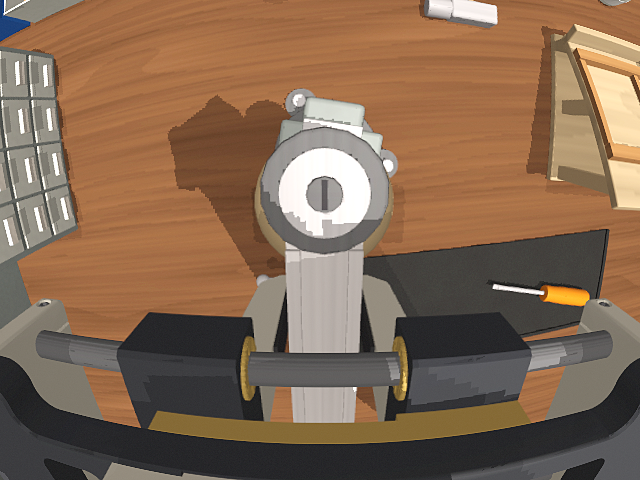

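Wrist view: the bar is held straight, with the drum and knob at (324,193) above the ball. I locate the drum relative to the TCP to cross-check the weighing.

```bash
python3 - <<'E'
from h import *
s=dict(np.load("w2.npz")); K=s["mtx"]; Rt=quatR(s["q"])
def pt(u,v):
    a=(u-K[0,2])/K[0,0]; b=(v-K[1,2])/K[1,1]; th=np.hypot(a,b); z=s["range_z"][int(v),int(u)]
    r=np.array([np.tan(th)*a/th,np.tan(th)*b/th,1])*z
    w=s["R"].T@(r-s["t"]); return (Rt.inv().apply(w-s["eef"])*1e3).round(1)
for n,p in dict(knob=(324,193),fartop=(325,130),neartop=(324,249),left=(264,190),right=(385,190),bar=(324,265),bar2=(324,330)).items(): print(n,pt(*p))
E
```

```text
knob [ 56.5  -0.5 -33. ]
fartop [ 79.2  -0.1 -27.8]
neartop [ 33.6  -0.5 -28.4]
left [ 57.3 -22.8 -30.1]
right [ 56.9  22.6 -27.7]
bar [ 23.6  -0.5 -19.8]
bar2 [ -8.8  -0.5 -18.9]
```

>>> step_arm:
  motion:
    - [0,0,0,0,0,5,-1]
    - [0,0,0,0,0,10,-1]
    - [0,0,0,0,0,10,-1]
    - [0,0,0,0,0,10,-1]
    - [0,0,0,0,0,7,-1]
    - [0,0,0,0,0,3,-1]
    - [0,0,0,0,0,1,-1]
    - [0,0,0,0,0,0,-1]
    - [0,0,0,0,0,0,-1]
    - [0,0,0,0,0,0,-1]

```text
t: 11.57
eef_pos: [0.4782, 0.2216, 0.2314]
eef_rot: [-0.0, 0.999, -0.052, -0.0]
force: [-0.2, -0.2, -5.7]
opening: 0.0317
gripper_force: 30.0
```

```bash
python3 st.py .026 .0; python3 - <<'E'
from h import *
s=manip.snapshot("side"); cv2.imwrite("pics/s2.png",cv2.resize(s["img"][100:280,90:330],(800,600)))
E
```

```text
t 11.57 turn [-0.001   0.0001 -0.0001] rows>= 0.008094958279397012 shift [-0.6  0.   4.9] | pos [0.4782 0.2216 0.2314] open 0.0317 F [-0.23 -0.15 -5.71] M [ 0.102  0.137 -0.017] q [-0.49  0.41  0.02  1.76 -0.01  0.97 -2.14]
```

View pics/s2.png

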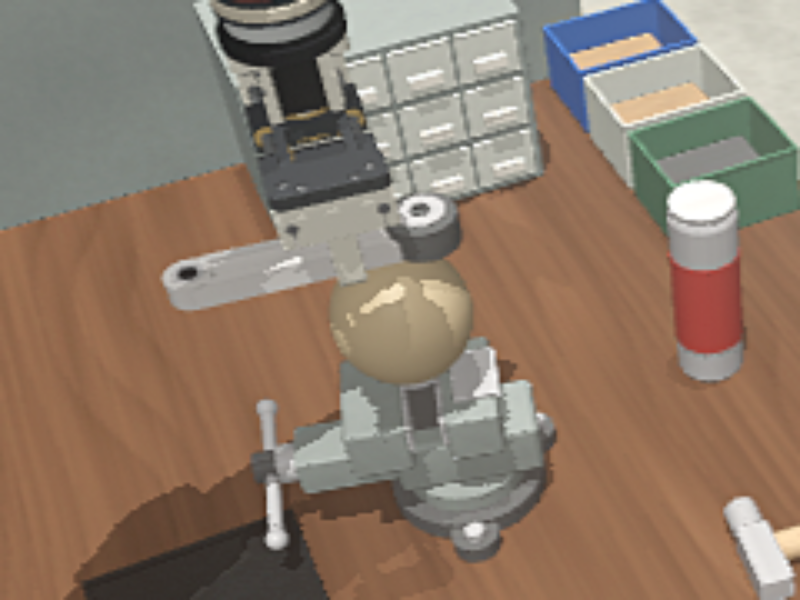

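The lever sits just above the ball, with the ball top at about (410,265). I lower it in small steps while watching the force.

>>> step_arm:
  motion:
    - [0,0,0,-0.5,0,1,-1]
    - [0,0,0,0,0,1,-1]
    - [0,0,0,0,0,1,-1]
    - [0,0,0,0,0,0.5,-1]
    - [0,0,0,0,0,0,-1]
    - [0,0,0,0,0,0,-1]
    - [0,0,0,0,0,0,-1]

```text
t: 12.2
eef_pos: [0.4774, 0.2215, 0.2273]
eef_rot: [-0.0, 0.999, -0.052, -0.001]
force: [0.2, 0.3, -5.7]
opening: 0.0319
gripper_force: 30.0
```

```bash
cat > fm.py <<'E'
from h import *
F=[];M=[]
for k in range(4):
    manip.snapshot("side"); o=manip.get_obs(); F.append(o["force"]);M.append(o["wrist_torque"])
print("F",np.mean(F,0).round(2),"M",np.mean(M,0).round(3))
E
python3 fm.py; python3 st.py .026 0
```

```text
F [-0.68 -0.18 -5.05] M [ 0.058  0.108 -0.008]
t 12.4 turn [-0.0003  0.0013 -0.0002] rows>= 0.010911154666362955 shift [ 0.3 -0.2  0.8] | pos [0.4773 0.2215 0.2273] open 0.0319 F [-0.63 -0.78 -5.02] M [ 0.088  0.106 -0.003] q [-0.49  0.41  0.02  1.77 -0.01  0.96 -2.14]
```

Not touching yet.

>>> step_arm:
  motion:
    - [0,0,0,0,0,0.5,-1]
    - [0,0,0,0,0,0.5,-1]
    - [0,0,0,0,0,0.5,-1]
    - [0,0,0,0,0,0,-1]
    - [0,0,0,0,0,0,-1]

```text
t: 12.82
eef_pos: [0.4773, 0.2214, 0.2257]
eef_rot: [-0.0, 0.999, -0.052, -0.001]
force: [-0.4, 0.2, -6.3]
opening: 0.032
gripper_force: 30.0
```

```bash
python3 fm.py; python3 st.py .026 0
```

```text
F [-0.02 -0.39 -4.76] M [ 0.086  0.141 -0.024]
t 13.02 turn [-0.0002  0.0013 -0.0002] rows>= 0.010756575611425187 shift [ 0.3 -0.2 -0.7] | pos [0.4773 0.2215 0.2258] open 0.0315 F [ 0.17 -0.14 -4.87] M [ 0.091  0.161 -0.009] q [-0.49  0.42  0.02  1.77 -0.01  0.96 -2.14]
```

>>> step_arm:
  motion:
    - [0,0,0,0,0,0.5,-1]
    - [0,0,0,0,0,0.5,-1]
    - [0,0,0,0,0,0.5,-1]
    - [0,0,0,0,0,0,-1]
    - [0,0,0,0,0,0,-1]

```text
t: 13.43
eef_pos: [0.4774, 0.2215, 0.2247]
eef_rot: [-0.0, 0.999, -0.052, -0.001]
force: [-1.1, -0.4, -1.3]
opening: 0.0314
gripper_force: 30.0
```

```bash
python3 fm.py; python3 st.py .026 0
```

```text
F [-2.02 -0.34 -0.71] M [-0.103  0.33  -0.027]
t 13.63 turn [-0.0005  0.001  -0.0002] rows>= 0.0085874031635942 shift [ 0.3 -0.2 -1.8] | pos [0.4774 0.2215 0.2247] open 0.0316 F [-1.98 -0.6  -0.06] M [-0.094  0.351 -0.025] q [-0.49  0.42  0.02  1.77 -0.01  0.95 -2.14]
```

>>> step_arm:
  motion:
    - [0,0,0,-0.3,0,0,-1]
    - [0,0,0,0,0,0.1,-1]
    - [0,0,0,0,0,0,-1]
    - [0,0,0,0,0,0,-1]

```text
t: 13.97
eef_pos: [0.4773, 0.2215, 0.2246]
eef_rot: [-0.0, 0.999, -0.052, -0.0]
force: [-1.4, -1.0, 2.0]
opening: 0.0317
gripper_force: 30.0
```

```bash
python3 fm.py; python3 st.py .026 0
```

```text
F [-1.54 -0.76  1.19] M [-0.153  0.245 -0.034]
t 14.17 turn [-0.0005  0.0006 -0.0003] rows>= 0.004912041773195142 shift [ 0.3 -0.2 -2. ] | pos [0.4773 0.2215 0.2245] open 0.0316 F [-2.05 -1.01  0.55] M [-0.106  0.25  -0.049] q [-0.49  0.42  0.02  1.77 -0.01  0.95 -2.14]
```

>>> step_arm:
  motion:
    - [0,0,0,-0.3,0.2,-0.2,-1]
    - [0,0,0,0,0,0,-1]
    - [0,0,0,0,0,0,-1]
    - [0,0,0,0,0,0,-0.25]
    - [0,0,0,0,0,0,-0.2]
    - [0,0,0,0,0,0,-0.1]
    - [0,0,0,0,0,0,0]
    - [0,0,0,0,0,0,0]
    - [0,0,0,0,0,0,0]

```text
t: 14.92
eef_pos: [0.4766, 0.2214, 0.2244]
eef_rot: [-0.0, 0.999, -0.052, -0.001]
force: [0.2, -0.3, -0.0]
opening: 0.046
gripper_force: 0.0
```

```bash
cat > look.py <<'E'
from h import *
import sys
def tilt():
    o=manip.get_obs(); s=manip.snapshot("side"); n,cc,d,T,Q=barfit(s,np.array([.44,.222,.245]),.10)
    s3=manip.snapshot("scene"); n3,c3,d3,T3,_=barfit(s3,np.array([.56,.215,.255]),.06)
    print(round(o["t"],2),"open",round(o["opening"],4),"side n",n.round(3),"pitch",np.degrees(np.arctan2(d[2],-d[0])).round(2),"yaw",np.degrees(np.arctan2(d[1],-d[0])).round(1),len(T),"cen",cc.round(4),"eye",((T-cc)@d).max().round(4),"| drum n",n3.round(3),c3.round(4),len(T3),"F",o["force"].round(2),"M",o["wrist_torque"].round(3))
    return s,s3
s,s3=tilt(); s,s3=tilt()
if len(sys.argv)>1: cv2.imwrite("pics/%s.png"%sys.argv[1],np.hstack([cv2.resize(s["img"][120:270,110:310],(400,300)),cv2.resize(s3["img"][120:270,350:550],(400,300))]))
E
python3 look.py r1
```

```text
14.92 open 0.046 side n [-0.022  0.024  0.999] pitch -1.61 yaw 13.5 413 cen [0.4256 0.2215 0.2409] eye 0.0649 | drum n [-0.02  -0.035  0.999] [0.5327 0.2146 0.2567] 217 F [ 0.23 -0.35 -0.03] M [ 0.021  0.015 -0.056]
15.02 open 0.0459 side n [-0.024 -0.049  0.999] pitch -0.71 yaw 12.9 383 cen [0.4256 0.2215 0.2406] eye 0.0648 | drum n [-0.015  0.006  1.   ] [0.5331 0.2146 0.2574] 224 F [ 0.18  0.15 -0.09] M [0.019 0.018 0.069]
```

View pics/r1.png

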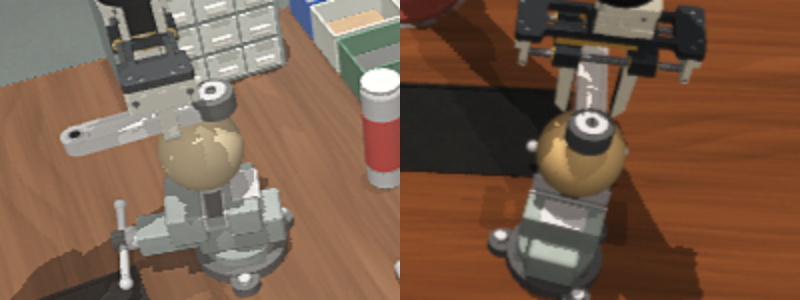

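```bash
cat > ts.py <<'E'
from h import *
def prof(s,lo=.232,hi=.275):
    "z against x along the lever: eye section, mid bar, drum top"
    W=cloud(s).reshape(-1,3); img=s["img"].reshape(-1,3).astype(int)
    m=~np.isnan(W[:,0])&(W[:,2]>.215)&(W[:,2]<.285)&(np.ptp(img,axis=1)<50)&(abs(W[:,1]-.2215)<.04)
    return W[m],img[m].mean(1)
import sys
N=int(sys.argv[1]) if len(sys.argv)>1 else 8
acc={}
for k in range(N):
  for c in ("side","scene"):
    s=manip.snapshot(c); P,b=prof(s)
    for nm,a,e in (("eye",.362,.395),("bar",.40,.44),("barn",.44,.465),("drum",.52,.55)):
        z=P[(P[:,0]>a)&(P[:,0]<e)]
        if nm!="drum": z=z[(z[:,2]<.26)&(abs(z[:,1]-np.median(z[:,1]))<.012)] if len(z) else z
        else: z=z[z[:,2]>.245]
        if len(z)>8:
            q=np.median(z[z[:,2]>np.median(z[:,2])-.006],0); acc.setdefault((c,nm),[]).append(q)
print(round(manip.get_obs()["t"],2))
for k,v in sorted(acc.items()): v=np.array(v); print(k,len(v),(v[:len(v)//2].mean(0)*1e3).round(2),(v[len(v)//2:].mean(0)*1e3).round(2),"sd z",(v[:,2].std()*1e3).round(2))
E
python3 ts.py 5
```

```text
15.62
('scene', 'bar') 5 [427.52 227.51 242.45] [427.45 227.41 242.53] sd z 0.13
('scene', 'barn') 5 [452.95 224.   243.78] [452.54 223.98 244.06] sd z 0.22
('scene', 'drum') 5 [535.89 214.79 257.78] [535.68 213.81 257.78] sd z 0.12
('scene', 'eye') 2 [393.36 233.76 240.33] [393.82 228.35 240.54] sd z 0.1
('side', 'bar') 5 [421.1  212.37 239.36] [420.99 212.57 239.49] sd z 0.14
('side', 'barn') 5 [452.53 208.48 241.14] [452.76 208.26 240.96] sd z 0.26
('side', 'drum') 5 [533.15 207.76 255.36] [533.55 208.26 255.28] sd z 0.16
('side', 'eye') 5 [379.27 219.94 239.51] [379.55 219.86 239.45] sd z 0.25
```

```bash
cat > df.py <<'E'
from h import *
def feats(s,zc,x0,yaw=None):
    # drum top height & eye height from image-chosen patches, camera side
    W=cloud(s).reshape(-1,3); img=s["img"].reshape(-1,3).astype(int)
    m=~np.isnan(W[:,0])&(abs(W[:,2]-zc-.02)<.03)&(np.ptp(img,axis=1)<50)&(np.linalg.norm(W[:,:2]-[x0,.2215],axis=1)<.16)
    P=W[m]; 
    out=[]
    for a,e in ((-.095,-.04),(-.04,-.005),(.04,.08)):
        z=P[(P[:,0]-x0>a)&(P[:,0]-x0<e)&(abs(P[:,1]-.2215)<.035)]
        h,b=np.histogram(z[:,2],bins=np.arange(zc-.01,zc+.05,.0015)); 
        top=np.percentile(z[:,2],80); sel=z[abs(z[:,2]-top)<.004]
        out+=[(sel[:,0].mean()*1e3).round(1),(sel[:,2].mean()*1e3).round(2)]
    return out
a=dict(np.load("hov.npz")); print("hov",feats(a,.277,.478))
for k in range(4): print("now",feats(manip.snapshot("side"),.2245,.4766))
E
python3 df.py
python3 - <<'E'
from h import *
s=manip.snapshot("wrist"); o=manip.get_obs(); K=s["mtx"]; Rt=quatR(o["eef_rot"])
cv2.imwrite("pics/w3.png",s["img"]); v,u=np.mgrid[:480,:640]
def cl(s,Rt,p):
    a=(u-K[0,2])/K[0,0]; b=(v-K[1,2])/K[1,1]; th=np.hypot(a,b)+1e-9; z=s["range_z"]
    r=np.stack([np.tan(th)*a/th*z,np.tan(th)*b/th*z,z],-1); return Rt.inv().apply(((r-s["t"])@s["R"]-p).reshape(-1,3))*1e3
s0=dict(np.load("w2.npz"))
for S,p,q in ((s0,s0["eef"],s0["q"]),(s,o["eef_pos"],o["eef_rot"])):
    P=cl(S,quatR(q),p); m=(abs(P[:,1])<10)&(P[:,2]<-5)&(P[:,2]>-40)
    for a,e in ((-5,0),(5,10),(15,20),(22,27),(68,76)):
        t=P[m&(P[:,0]>a)&(P[:,0]<e)]; print((a,e),np.median(t[:,2]).round(2),len(t),end=" ; ")
    for a,e in ((-20,-10),(10,20)): # lateral edges drum
        t=P[(P[:,1]>a)&(P[:,1]<e)&(P[:,0]>50)&(P[:,0]<62)&(P[:,2]<-15)&(P[:,2]>-40)]; print("lat",(a,e),np.median(t[:,2]).round(2),end=" ")
    t=P[(abs(P[:,2]+28)<6)&(P[:,0]>20)&(P[:,0]<100)&(abs(P[:,1])<40)]; print("drum x",np.percentile(t[:,0],[1,99]),"y",np.percentile(t[:,1],[1,99]))
E
```

```text
hov [np.float64(410.5), np.float64(298.12), np.float64(454.1), np.float64(297.54), np.float64(535.3), np.float64(306.14)]
now [np.float64(409.9), np.float64(240.47), np.float64(451.0), np.float64(241.88), np.float64(533.1), np.float64(255.48)]
now [np.float64(409.8), np.float64(240.36), np.float64(450.9), np.float64(241.78), np.float64(533.4), np.float64(255.48)]
now [np.float64(410.4), np.float64(240.59), np.float64(450.9), np.float64(241.83), np.float64(533.6), np.float64(255.37)]
now [np.float64(409.8), np.float64(240.46), np.float64(450.7), np.float64(241.82), np.float64(533.3), np.float64(255.51)]
(-5, 0) -19.51 438 ; (5, 10) -19.56 469 ; (15, 20) -19.44 504 ; (22, 27) -19.43 533 ; (68, 76) -28.96 1190 ; lat (-20, -10) -29.99 lat (10, 20) -29.72 drum x [22.82797762 78.82656909] y [-23.28455067  22.25913267]
(-5, 0) -18.17 401 ; (5, 10) -18.75 457 ; (15, 20) -19.19 503 ; (22, 27) -19.61 529 ; (68, 76) -31.62 1274 ; lat (-20, -10) -32.01 lat (10, 20) -31.7 drum x [22.63045644 78.82938727] y [-23.40525422  22.11379988]
```

>>> step_arm:
  motion:
    - [0,0,0,0,0,0,-0.2]
    - [0,0,0,0,0,0,-0.3]
    - [0,0,0,0,0,0,-0.4]
    - [0,0,0,0,0,0,-1]
    - [0,0,0,0,0,0,-1]
    - [0,0,0,0,0,0,-1]
    - [0,0,0,0,0,-1,-1]
    - [0,0,0,0,0,-2,-1]
    - [0,0,0,0,0,-2,-1]
    - [0,-0.027,0,1,0,0,-1]
    - [0,-0.027,0,1.1,0,0,-1]
    - [0,0,0,0,0,0,-1]
    - [0,0,0,0,0,0,-1]
    - [0,0,0,0,0,0,-1]

```text
t: 17.03
eef_pos: [0.4782, 0.221, 0.229]
eef_rot: [-0.001, 0.998, -0.051, -0.028]
force: [0.7, -0.3, -4.4]
opening: 0.0315
gripper_force: 30.0
```

```bash
cat > wr.py <<'E'
from h import *
v,u=np.mgrid[:480,:640]
def one():
    s=manip.snapshot("wrist"); o=manip.get_obs(); K=s["mtx"]
    a=(u-K[0,2])/K[0,0]; b=(v-K[1,2])/K[1,1]; th=np.hypot(a,b)+1e-9; z=s["range_z"]
    r=np.stack([np.tan(th)*a/th*z,np.tan(th)*b/th*z,z],-1); P=((r-s["t"])@s["R"]-o["eef_pos"]).reshape(-1,3)
    yaw=quatR(o["eef_rot"]).as_matrix()[:2,0]; yaw/=np.linalg.norm(yaw)
    P=np.column_stack([P[:,:2]@yaw,P[:,0]*yaw[1]-P[:,1]*yaw[0],P[:,2]])*1e3
    f=lambda a,e,c,d:np.median(P[(P[:,0]>a)&(P[:,0]<e)&(P[:,1]>c)&(P[:,1]<d)&(P[:,2]>5)&(P[:,2]<55)][:,2])
    return [f(-5,0,-10,10),f(22,27,-10,10),f(68,76,-10,10),f(50,62,-20,-10),f(50,62,10,20)],o
X=[];F=[];M=[]
for k in range(4): x,o=one(); X.append(x);F.append(o["force"]);M.append(o["wrist_torque"])
x=np.mean(X,0)
print(round(o["t"],2),"open",o["opening"].round(4),"pos",o["eef_pos"].round(4),"q",o["eef_rot"].round(4),"F",np.mean(F,0).round(2),"M",np.mean(M,0).round(3))
print("eye-down deg: bar",np.degrees((x[1]-x[0])/27).round(2),"drum",np.degrees((x[2]-x[0]-9.4)/74.5).round(2),"lat",np.degrees((x[4]-x[3]+.28)/30).round(2))
E
python3 wr.py
```

```text
Traceback (most recent call last):
  File "wr.py", line 14, in <module>
    print(round(o["t"],2),"open",o["opening"].round(4),"pos",o["eef_pos"].round(4),"q",o["eef_rot"].round(4),"F",np.mean(F,0).round(2),"M",np.mean(M,0).round(3))
                                 ^^^^^^^^^^^^^^^^^^
AttributeError: 'float' object has no attribute 'round'
```

```bash
sed -i 's/o\["opening"\].round(4)/round(o["opening"],4)/' wr.py; python3 wr.py
```

```text
17.43 open 0.0318 pos [0.4787 0.2211 0.2295] q [-0.0015  0.9983 -0.0514 -0.0276] F [ 0.3   0.16 -4.87] M [ 0.024  0.002 -0.011]
eye-down deg: bar -0.44 drum 0.27 lat -0.16
```

>>> step_arm:
  motion:
    - [0,0,0,0.2,0,1.5,-1]
    - [0,0,0,0,0,1.5,-1]
    - [0,0,0,0,0,0.7,-1]
    - [0,0,0,0,0,0.4,-1]
    - [0,0,0,0,0,0,-1]
    - [0,0,0,0,0,0,-1]

```text
t: 17.93
eef_pos: [0.4788, 0.2211, 0.2258]
eef_rot: [-0.002, 0.998, -0.052, -0.027]
force: [-1.5, -0.4, 0.1]
opening: 0.0313
gripper_force: 30.0
```

```bash
python3 wr.py
```

```text
18.13 open 0.0315 pos [0.4788 0.2211 0.2258] q [-0.0017  0.9983 -0.0515 -0.0274] F [-1.75 -0.91  1.66] M [-0.154  0.36  -0.027]
eye-down deg: bar -0.01 drum 0.57 lat -0.08
```

>>> step_arm:
  motion:
    - [0,0,0,0,0,-0.1,-1]
    - [0,0,0,0,0,0,-1]
    - [0,0,0,0,0,0,-0.3]
    - [0,0,0,0,0,0,-0.25]
    - [0,0,0,0,0,0,-0.2]
    - [0,0,0,0,0,0,-0.1]
    - [0,0,0,0,0,0,0]
    - [0,0,0,0,0,0,0]
    - [0,0,0,0,0,0,0]
    - [0,0,0,0,0,0,0]

```text
t: 18.97
eef_pos: [0.4788, 0.2211, 0.2254]
eef_rot: [-0.002, 0.998, -0.052, -0.028]
force: [0.2, 0.4, -0.0]
opening: 0.0466
gripper_force: 0.0
```

```bash
python3 wr.py; python3 wr.py
```

```text
19.17 open 0.0462 pos [0.4788 0.2211 0.2254] q [-0.0015  0.9983 -0.0515 -0.0276] F [-0.08 -0.08  0.05] M [ 0.034 -0.034  0.035]
eye-down deg: bar 0.01 drum 0.64 lat -0.07
19.37 open 0.0465 pos [0.4788 0.2211 0.2254] q [-0.0015  0.9983 -0.0516 -0.0276] F [-0.1   0.15  0.67] M [ 0.021 -0.083 -0.024]
eye-down deg: bar 0.08 drum 0.64 lat -0.03
```

>>> step_arm:
  motion:
    - [0,0,0,0,0,-2,0]
    - [0,0,0,0,0,-3,0]
    - [0,0,0,0,0,-5,0]
    - [0,0,0,0,0,-8,0]
    - [0,0,0,0,0,-12,0]
    - [0,0,0,0,0,-15,0]
    - [0,0,0,0,0,-15,0]
    - [0,0,0,0,0,-15,0]
    - [0,0,0,0,0,-15,0]
    - [0,0,0,0,0,-10,0]
    - [0,0,0,0,0,-5,0]
    - [0,0,0,0,0,0,0]
    - [0,0,0,0,0,0,0]
    - [0,0,0,0,0,0,0]
    - [0,0,0,0,0,0,0]
    - [0,0,0,0,0,0,0]
    - [0,0,0,0,0,0,0]
    - [0,0,0,0,0,0,0]
    - [0,0,0,0,0,0,0]

```text
t: 20.95
eef_pos: [0.4845, 0.2205, 0.33]
eef_rot: [-0.001, 0.998, -0.052, -0.028]
force: [-0.1, -0.2, -0.1]
opening: 0.0467
gripper_force: 0.0
```

```bash
sed -i 's/o\["eef_pos"\]).reshape/np.array([.4788,.2211,.2254])).reshape/' wr.py; python3 wr.py; python3 wr.py; python3 look.py fin
```

```text
21.15 open 0.0462 pos [0.4846 0.2205 0.3302] q [-0.0015  0.9983 -0.0515 -0.0276] F [-0.03  0.05  0.15] M [ 0.005 -0.055  0.022]
eye-down deg: bar 0.09 drum 0.67 lat -0.04
21.35 open 0.0466 pos [0.4845 0.2205 0.3302] q [-0.0015  0.9983 -0.0515 -0.0276] F [-0.05 -0.08 -0.  ] M [ 0.045 -0.059  0.024]
eye-down deg: bar 0.2 drum 0.64 lat -0.08
21.35 open 0.0466 side n [ 0.007 -0.046  0.999] pitch 0.73 yaw 7.6 488 cen [0.4396 0.2235 0.2448] eye 0.0762 | drum n [0.007 0.013 1.   ] [0.5357 0.2152 0.2557] 219 F [ 0.09 -0.67 -0.61] M [ 0.068 -0.066  0.007]
21.45 open 0.0463 side n [0.018 0.038 0.999] pitch 0.7 yaw 7.9 520 cen [0.4394 0.222  0.2449] eye 0.0764 | drum n [ 0.025 -0.032  0.999] [0.5368 0.2135 0.256 ] 222 F [ 0.46 -0.43  0.26] M [ 0.019 -0.018  0.028]
```

View pics/fin.png

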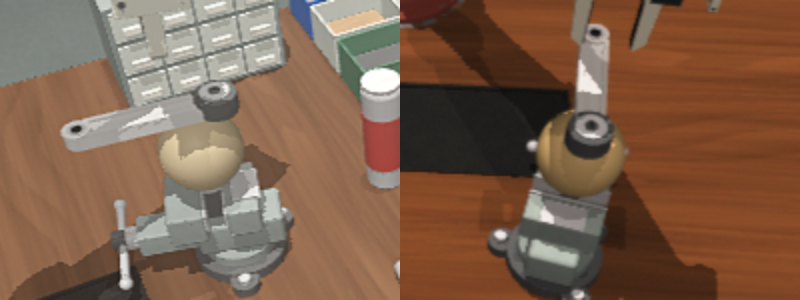

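The lever rests on the ball alone, level to within about 0.5° and not moving, and the gripper is clear above it. Handing in.

```bash
python3 -c "
from rig import manip
print(manip.close_job())"
```

```text
the job is handed in; nothing more can be done
None
```

The lever is balanced on the ball alone, drum up, still, and level to within about half a degree, after one regrip to correct a 3° tilt from the first set-down; the gripper is clear, nothing else was touched, and I handed the job in at about 21.5 s.

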